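# Grip a computer board in the bench holder, feeling for the hidden stop

### The arm

A 7-joint arm with a two-finger parallel gripper is mounted at the origin on the work surface. World frame = base frame: x ahead of the robot, y to its left, z up, the work surface at z = 0. Lengths are in m, angles in rad, forces in N, time in s.
With the tool pointing down it reaches from about 0.4 to 0.85 m from the base axis. Payload 10.4 kg.
Tool frame: the origin (TCP) lies midway between the tips of the shut fingers; the grasp point (between the pads) lies 19 mm behind it; z points along the fingers, y is the direction in which the jaws open and shut (so a half turn about z gives the same grasp; the last joint's range is limited). The gripper opens to 87 mm and grips with 3 to 60 N. Pads are 19 mm wide; open, the fingers measure 117 mm over their backs; the gripper's body (75 mm by 190 mm) begins 51 mm behind the grasp point.
Start: joints at [1.279, 0.332, -0.065, 1.46, 0.022, 1.35, -0.088], TCP at [0.166, -0.603, 0.223] pointing down, gripper open.
Joint ranges: [-2.6, 2.6], [-0.5, 2.12], [-1.47, 1.34], [0.16, 2.42], [-1.27, 4.41], [0.06, 2.06], [-2.6, 2.6]. Speed limits (rad/s): [2.22, 2.22, 2.79, 2.79, 3.14, 3.14, 3.14].

### API

Orientations are given as a unit quaternion [x, y, z, w].
In Python, from bench import r gives the robot as it stands.
- The arm moves only by the tool step_arm, never from a script. Its argument "increments" is a list of rows, each a list of 2 entries, a list of its own where there are three numbers: the shift along the tool's x, y, z in m, then the turn, a rotation vector about the tool's x, y, z in rad. A call has 1 to 5 rows; each row is the pose to reach, as a shift and turn from the pose measured when the call began, along the tool's axes at that moment; what a row does not reach only later rows make up. A row lasts 1/10 s, in which the tool goes at most 50 mm and 8.59 degrees, less where a joint would pass 70% of its speed; a pose out of reach is approached as far as the arm can. A call with a gripper value outside its range is refused whole. "hand" is the closure, from -1 (fully open) to 1 (shut), so that 0 is half open, set as the call begins (left out, the last holds). The fingers move at their own pace and stop on an object; "grip_force" is the grip in N (left out, the last holds). Time passes only in rows, so rows that repeat a pose let the fingers close. It gives the time, the measured TCP pose, the force and the opening at its end, in the units of the state.
- r.read_state(): the state, without advancing time (a new reading comes with each control period).
- r.camera(name): name is "scene" or "top" or "wrist"; returns a dict with "pixels" (420x560x3 uint8, blue, green, red), "camera_matrix" (3x3 intrinsics, pixels), "k1" (the pictures are not rectified: a ray, as slopes to the right and down, at radius r is drawn at 1 + k1 r^2 times it, then the intrinsics apply), "extrinsics" (4x4, takes a point from camera to world coordinates). Camera axes: x right, y up, looking along -z (the intrinsics and any distortion apply to the point x, -y, -z); pixel columns grow to the right and rows downward; lengths in m; the calibration is good to about 2 mm. A picture is of the moment at which its call begins. There is no depth.
- r.close_job(): hands the job in, once; it reports no verdict.
The state is a dict: "time": time; "joint_positions": joint angles; "joint_vel": joint speeds; "joint_torque": joint torques, N m; "ee_pos": TCP position; "eef_rot": TCP orientation; "ft_force": force on the tool from outside, world axes, zero at the start; "torque": the same for the moment, N m; "width": finger opening in m.
Only numpy, scipy, OpenCV 4.12 (cv2) and the standard library are available. Lean on these libraries where they do the work, as an engineer would, in place of code of your own. Each camera call takes 0.05 s, during which the arm holds its last target.

### The job

Grip the computer board in the board holder: loosen the black clamp knob on the sliding jaw (it has a left-hand thread, so it loosens clockwise), slide that jaw up to the board and push the board on until you feel it come up firmly against the cushioned stop hidden under the back jaw's lip, then turn the knob back tight so that the board stays snugly gripped. Press it home without forcing it, and leave the tools and parts lying around the holder where they are.

Things in the scene. Friction and masses are not known exactly. Their poses are not given: they have to be found in the camera images.
- holder: board holder fixed to the bench: rails 300 mm long (x -190 to +110 mm, tops 24 mm high, the board lies on them), a blue sliding jaw at the robot's end and a blue fixed back jaw, 160 mm wide, at the other. Origin at bench level; +x is the sliding direction, towards the back jaw; y across, z up.
- lip_edge (a point): middle of the edge of the back jaw's hold-down lip (8 mm thick, 42 to 50 mm above the bench, reaching 64 mm on along +x); axes as the holder's. Under the lip, out of sight, is the stop with its rubber cushion: its face is set anywhere from 4 to 18 mm in from this edge. The cushion yields 2 N per mm for 8 mm, then is solid.
- jaw: blue sliding jaw, 45 mm (x) x 150 mm (y), 25 to 54 mm above the bench. Slides only along +x, by up to 95 mm. Origin at bench level under its middle, axes as the holder's: front face (to the board) at x +22.5 mm, flat back face, to be pushed with closed fingers, at -22.5 mm. Clamp loose: 5 N of drag, stays where it is left. Clamp tight: does not move under 40 N.
- knob_grip (a point): centre of the black bar handle of the clamp knob, on top of the sliding jaw's middle: bar 64 mm long, 13 mm wide, 22 mm high, its centre 83 mm above the bench, its underside 18 mm above the jaw. The point turns with the knob: x along the bar, y across it (grip across y), z up.
- clamp_knob (a joint): angle of the clamp knob, rad: 0 is fully tight (bar 75 degrees from the slide), growing as the knob turns clockwise seen from above, which loosens it (left-hand thread), up to 1.7; at 1.3 the bar lies along the slide. The clamp bites below 0.5 and is free above 0.6. Turning takes 0.2 to 0.35 N m; it stays where it is left.
- board: loose computer board on an aluminium heat spreader, blue with black fittings: 102 mm (x, along the slide) x 146 mm (y) x 10 mm, fittings to 27 mm high, 160 g, lying on the rails between the jaws, slightly askew. Origin at the centre of its underside. Pushed by the jaw it squares up and its +x edge goes under the lip; sliding it takes about 1 N.
- screwdriver: bystander: orange-handled screwdriver, 190 mm long, lying on the bench beside the holder; origin under its middle
- blower: bystander: flat black laptop cooling blower, 75 x 75 x 16 mm, on the bench on the holder's other side; origin at the centre of its underside
- brush: bystander: wooden-handled brush, 190 mm long; origin under its middle
- small_drive: bystander: flat 100 x 70 x 11 mm laptop hard drive with a blue circuit board on top, on the bench beyond the screwdriver; origin at the centre of its underside
Things that resemble listed ones, but are neither listed nor needed, are in the scene too. What is shaped like the board but purple or yellow is not meant.

How it is judged:
On the way, in this order (a step that is already met when the one before it is completed fails the run):
1. the clamp knob is loosened (turned clockwise past 0.7 rad) (value of joint clamp_knob above 0.7 rad), for 0.1 s.
2. the jaw presses the board against the hidden stop with more than 3 N (contact force between jaw and board above 3 N), for 0.3 s.
At the end, for the whole second after the job is handed in: The clamp knob is tight again (below 0.3 rad), the jaw still presses on the board with more than 1 N, so that it is held without play between the jaw and the hidden stop, and the board lies flat on the rails (within 2 degrees), square to the jaws (within 2 degrees) and at rest (value of joint clamp_knob below 0.3 rad and contact force between jaw and board above 1 N and angle between the x axis of board and the x axis of holder, either way round below 0.035 rad and angle between board's own z axis and vertical below 0.04 rad and linear speed of board below 0.01 m/s); the robot touches nothing.
It fails at once if the board is forced: the jaw presses on it with more than 35 N (contact force between jaw and board above 35 N).
It fails at once if the screwdriver, blower, brush or small drive is moved by more than 30 mm (distance of any of screwdriver, blower, brush, small_drive from where it was at the start of the episode above 0.03 m).
It also fails if it takes over 72 s, if anything falls off the work surface, if the arm or the gripper's body presses on something with over 40 N, if the wrist force passes 120 N, or if a joint passes its speed limit or range.

## Working session

There is one attempt and no reset: what is moved stays moved. The work goes in short steps, Python scripts to look and compute and a tool call to move; the robot and the scene stay as the last step left them, time stands still between calls to the robot, and variables do not carry over. Pictures are saved under pics/ and viewed, and the job is handed in when it is done.

Besides the shell and the picture viewer there is one more tool, called after "Emit:" as name(argument=value, ...) on one line, values as JSON. step_arm: Moves the arm, as the interface text tells. Its arguments: {"type":"object","properties":{"increments":{"type":"array"},"hand":{"type":"number"},"grip_force":{"type":"number"}},"required":["increments"]}

```bash
ls; mkdir -p pics; python3 - <<'E'
from bench import r
import cv2,numpy as np
print(r.read_state())
for n in("scene","top","wrist"):
    c=r.camera(n); cv2.imwrite(f"pics/{n}0.png",c["pixels"]); print(n,c["camera_matrix"],c["k1"],np.round(c["extrinsics"],4))
E
```

```text
pics
{'time': 0.0, 'joint_positions': array([ 1.27936875,  0.33286709, -0.06468026,  1.46095018,  0.02156361,
        1.34988039, -0.0884761 ]), 'joint_vel': array([ 7.17373819e-04, -7.73480370e-04, -1.12837411e-03,  9.51372422e-04,
        3.93345315e-04, -5.26179766e-04,  2.69457778e-05]), 'joint_torque': array([ 1.85419826e-04, -6.23265052e+01,  2.51021079e-02, -3.89904284e+01,
       -6.13128114e-02,  3.98947927e-02,  1.72598598e-04]), 'ee_pos': array([ 0.16589328, -0.60218091,  0.22175262]), 'eef_rot': array([ 9.90978578e-01,  1.34018502e-01, -1.12506911e-04, -6.96711162e-04]), 'ft_force': array([-0.57505509, -0.40821888,  0.41399188]), 'torque': array([ 0.04337685, -0.04831452, -0.02141065]), 'width': 0.08725005053900366}
scene [[477.19527809   0.         284.65020153]
 [  0.         477.19527809 208.58984162]
 [  0.           0.           1.        ]] -0.09840922784351479 [[-0.6857 -0.4387  0.5809  1.2651]
 [ 0.7277 -0.4324  0.5324  0.5659]
 [ 0.0176  0.7878  0.6157  0.8514]
 [ 0.      0.      0.      1.    ]]
top [[545.38240493   0.         271.41422147]
 [  0.         545.38240493 204.62512503]
 [  0.           0.           1.        ]] 0.054001726066693116 [[-0.0225  0.9899 -0.1398  0.3116]
 [-0.9997 -0.0241 -0.0101 -0.0777]
 [-0.0134  0.1395  0.9901  1.6672]
 [ 0.      0.      0.      1.    ]]
wrist [[340.12736569   0.         281.49192643]
 [  0.         340.12736569 212.83972459]
 [  0.           0.           1.        ]] 0.00147523588669735 [[ 2.669e-01  9.328e-01  2.421e-01  2.311e-01]
 [-9.637e-01  2.585e-01  6.660e-02 -5.842e-01]
 [-5.000e-04 -2.510e-01  9.680e-01  3.842e-01]
 [ 0.000e+00  0.000e+00  0.000e+00  1.000e+00]]
```

View pics/scene0.png

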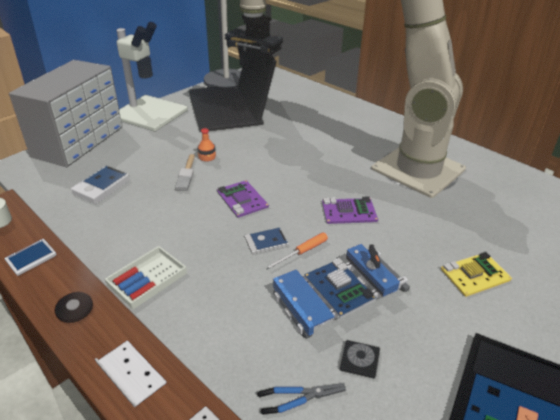

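View pics/top0.png

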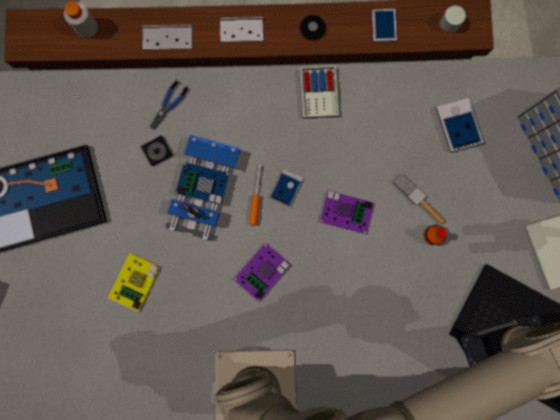

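View pics/wrist0.png

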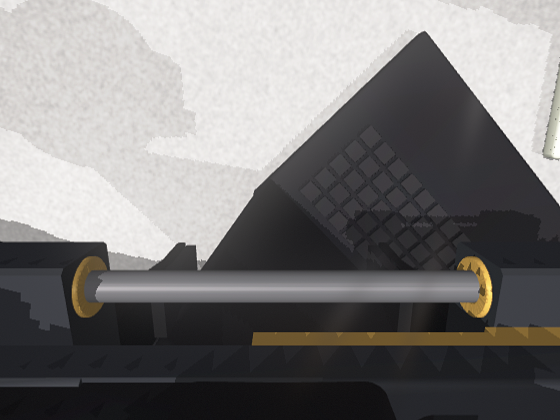

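The scene view shows the holder around (335,285), and the top view shows it around (205,187). The knob bar is near (375,256) in scene and (194,211) in top. I'll write helpers and enlarge the crops.

```bash
cat > h.py <<'E'
import numpy as np,cv2
from scipy.spatial.transform import Rotation as R
def ray(c,uv):
    K=c["camera_matrix"];k=np.array([c["k1"],0,0,0,0.])
    p=cv2.undistortPoints(np.array([[uv]],float),K,k)[0,0]
    E=c["extrinsics"]; d=E[:3,:3]@np.array([p[0],-p[1],-1]); return E[:3,3],d/np.linalg.norm(d)
def plane(c,uv,z):
    o,d=ray(c,uv); return o+d*(z-o[2])/d[2]
def tri(rs):
    A=0;b=0
    for o,d in rs:
        P=np.eye(3)-np.outer(d,d);A=A+P;b=b+P@o
    x=np.linalg.solve(A,b); return x,[np.linalg.norm((np.eye(3)-np.outer(d,d))@(x-o)) for o,d in rs]
def proj(c,X):
    E=c["extrinsics"];q=E[:3,:3].T@(np.asarray(X)-E[:3,3]);p=np.array([[[q[0]/-q[2],-q[1]/-q[2],1.]]])
    return cv2.projectPoints(p,np.zeros(3),np.zeros(3),c["camera_matrix"],np.array([c["k1"],0,0,0,0.]))[0][0,0]
E
python3 - <<'E'
import cv2
t=cv2.imread("pics/top0.png")[120:250,135:305]; cv2.imwrite("pics/topz.png",cv2.resize(t,None,fx=4.5,fy=4.5,interpolation=cv2.INTER_CUBIC))
t=cv2.imread("pics/scene0.png")[225:345,260:420]; cv2.imwrite("pics/scenez.png",cv2.resize(t,None,fx=5,fy=5,interpolation=cv2.INTER_CUBIC))
E
```

```text
(no output)
```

View pics/topz.png

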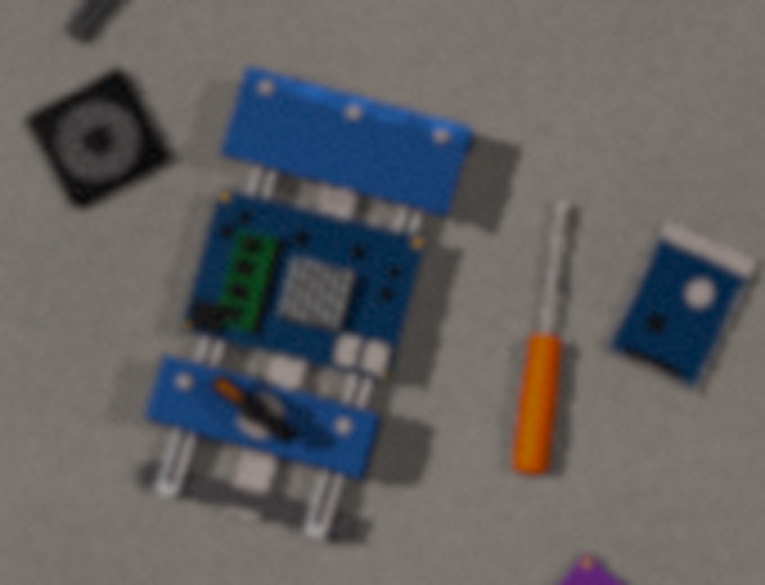

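View pics/scenez.png

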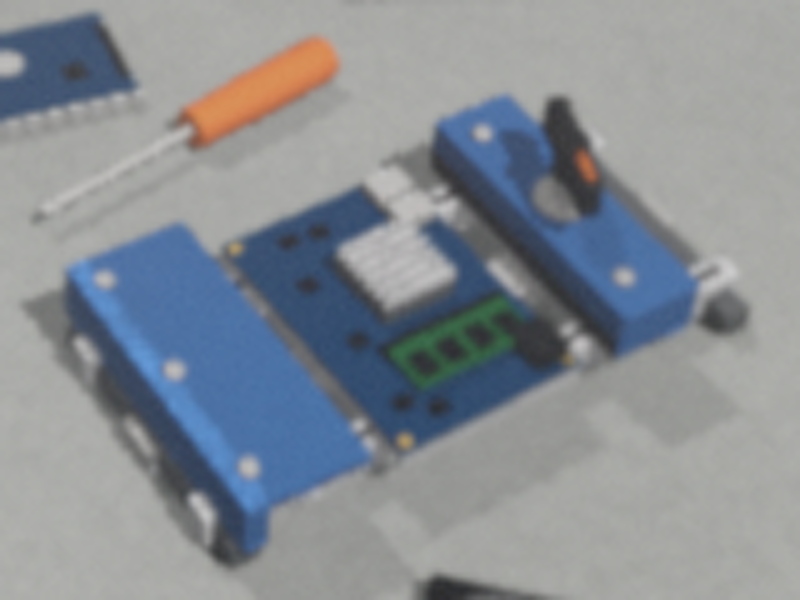

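The bar's orange end is at (228,390) in the top crop and (587,165) in the scene crop. The jaw screws and lip corners are clear in both views, so I'll triangulate them.

```bash
python3 - <<'E'
from bench import r
from h import *
t=r.camera("top");s=r.camera("scene")
T=lambda x,y:(135+(x+.5)/4.5-.5,120+(y+.5)/4.5-.5)
S=lambda x,y:(260+(x+.5)/5-.5,225+(y+.5)/5-.5)
P={"jawscrew+y":((183,381),(625,276)),"jawscrew-y":((343,425),(483,132)),
"jawF+y":((165,357),(616,322)),"jawF-y":((378,412),(437,127)),"jawB+y":((148,415),(695,272)),"jawB-y":((362,477),(505,95)),
"lip screw+":((266,87),(249,467)),"lipscrew-":((441,135),(105,279)),"lipE+y":((224,155),(372,462)),"lipE-y":((446,212),(180,225)),
"orange":((230,392),(586,165)),"brdF+":((223,197),(405,440)),"brdF-":((417,241),(237,249))}
for k,(a,b) in P.items():
    x,e=tri([ray(t,T(*a)),ray(s,S(*b))]); print(k,np.round(x*1e3,1),np.round(np.array(e)*1e3,1))
def h(a):return a[:2]*1e3
for z,k in((.054,"jawscrew+y"),(.054,"jawscrew-y"),(.050,"lip screw+"),(.05,"lipscrew-"),(.05,"lipE+y"),(.05,"lipE-y")):
    a,b=P[k];print(k,h(plane(t,T(*a),z)),h(plane(s,S(*b),z)))
E
```

```text
jawscrew+y [547.3 224.9  57.1] [0.7 0.7]
jawscrew-y [515.2 119.3  57.1] [0.4 0.4]
jawF+y [566.  236.6  49.3] [2.8 2.8]
jawF-y [523.6  97.2  51.8] [0.3 0.3]
jawB+y [524.8 247.7  59.2] [0.5 0.5]
jawB-y [480.8 107.8  51.9] [0.1 0.1]
lip screw+ [747.5 170.1  52.2] [0.5 0.5]
lipscrew- [711.4  52.   52.8] [0.8 0.8]
lipE+y [703.  201.   42.5] [0.4 0.4]
lipE-y [659.   50.1  48.5] [0.3 0.3]
orange [534.  187.7  93.5] [0.6 0.6]
brdF+ [676.7 201.6  34.4] [1.4 1.4]
brdF- [642.1  71.3  35.2] [0. 0.]
jawscrew+y [547.43255908 226.08234898] [544.97428622 222.99720823]
jawscrew-y [515.38392083 120.0286864 ] [512.4948955  117.22929349]
lip screw+ [747.74172656 170.88508384] [746.35105557 168.61102782]
lipscrew- [711.57670673  52.85880484] [709.98087758  49.47372133]
lipE+y [701.35753084 199.39708783] [707.96693492 204.66945647]
lipE-y [658.50540422  50.19643109] [660.32425793  50.77990556]
```

```bash
cat >> h.py <<'E'
def plan(r,wps):
    "wps: list of (x,y,z,yaw_deg of tool x); prints tool-frame increments, tool pointing down"
    s=r.read_state();p=s["ee_pos"];q=R.from_quat(s["eef_rot"])
    print("t %.2f"%s["time"],np.round(p,4),"yaw %.2f"%np.degrees(np.arctan2(q.as_matrix()[1,0],q.as_matrix()[0,0])),"f",np.round(s["ft_force"],1),"w %.4f"%s["width"],"q",np.round(s["joint_positions"],2))
    for x,y,z,a in wps:
        tgt=R.from_euler("z",a,degrees=True)*R.from_euler("x",180,degrees=True)
        print(np.round(q.inv().apply(np.array([x,y,z])-p),4),np.round((q.inv()*tgt).as_rotvec(),4))
E
python3 - <<'E'
from bench import r
from h import *
plan(r,[(.42,-.35,.25,40),(.5,.16,.25,58)])
E
```

```text
t 0.25 [ 0.1659 -0.6024  0.2222] yaw 15.40 f [-0.6 -0.4 -0.6] w 0.0870 q [ 1.28  0.33 -0.06  1.46  0.02  1.35 -0.09]
[ 0.312  -0.1759 -0.0277] [-6.000e-04 -1.000e-04 -4.293e-01]
[ 0.5245 -0.6463 -0.0274] [-6.000e-04 -2.000e-04 -7.435e-01]
```

Emit:
step_arm(increments=[[[0.05,-0.028,-0.01],[0,0,-0.08]],[[0.09,-0.05,-0.02],[0,0,-0.16]],[[0.13,-0.075,-0.028],[0,0,-0.24]],[[0.17,-0.1,-0.028],[0,0,-0.32]],[[0.21,-0.12,-0.028],[0,0,-0.4]]], hand=-1)

```text
time: 0.75
ee_pos: [0.338, -0.4289, 0.2509]
eef_rot: [0.944, 0.33, 0.0, 0.0]
ft_force: [0.7, -0.7, 0.2]
width: 0.0869
```

```bash
python3 - <<'E'
from bench import r
from h import *
plan(r,[(.42,-.3,.25,45),(.5,-.1,.25,58),(.5,.16,.25,58)])
E
```

```text
t 0.75 [ 0.338  -0.4289  0.2509] yaw 38.55 f [ 0.7 -0.7  0.2] w 0.0869 q [ 1.05  0.16 -0.26  1.62  0.04  1.37 -0.11]
[ 0.1445 -0.0497  0.0009] [ 4.000e-04 -1.000e-04 -1.126e-01]
[ 0.3317 -0.1563  0.0009] [ 4.000e-04 -1.000e-04 -3.395e-01]
[ 0.4937 -0.3596  0.0008] [ 4.000e-04 -1.000e-04 -3.395e-01]
```

Emit:
step_arm(increments=[[[0.048,-0.016,0],[0,0,-0.05]],[[0.096,-0.033,0],[0,0,-0.1]],[[0.14,-0.055,0],[0,0,-0.15]],[[0.184,-0.079,0],[0,0,-0.2]],[[0.226,-0.103,0],[0,0,-0.25]]])

```text
time: 1.25
ee_pos: [0.4504, -0.2071, 0.251]
eef_rot: [0.895, 0.446, 0.0, 0.0]
ft_force: [0.9, 0.9, 0.3]
width: 0.0872
```

Emit:
step_arm(increments=[[[0.048,-0.012,0],[0,0,-0.05]],[[0.09,-0.035,0],[0,0,-0.09]],[[0.12,-0.07,0],[0,0,-0.09]],[[0.15,-0.105,0],[0,0,-0.09]],[[0.18,-0.14,0],[0,0,-0.09]]])

```text
time: 1.75
ee_pos: [0.4463, 0.0227, 0.2508]
eef_rot: [0.874, 0.486, 0.0, 0.001]
ft_force: [0.3, 1.4, 0.4]
width: 0.0866
```

```bash
python3 - <<'E'
from bench import r
from h import *
plan(r,[(.5,.16,.25,58)])
E
```

```text
t 1.75 [0.4463 0.0227 0.2508] yaw 58.16 f [0.3 1.4 0.4] w 0.0866 q [ 0.59 -0.06 -0.7   1.83 -0.04  1.36 -0.66]
[ 0.145  -0.0268  0.0007] [0.0012 0.0003 0.0027]
```

Emit:
step_arm(increments=[[[0.045,-0.008,0],[0,0,0]],[[0.09,-0.016,0],[0,0,0]],[[0.125,-0.022,0],[0,0,0]],[[0.145,-0.027,0],[0,0,0]],[[0.145,-0.027,0],[0,0,0]]])

```text
time: 2.25
ee_pos: [0.4996, 0.1634, 0.2505]
eef_rot: [0.873, 0.488, 0.0, -0.0]
ft_force: [-0.9, -1.9, -0.3]
width: 0.087
```

```bash
python3 - <<'E'
from bench import r
from h import *
plan(r,[(.531,.172,.25,58)])
c=r.camera("wrist"); cv2.imwrite("pics/w1.png",c["pixels"])
print(np.round(c["extrinsics"],3))
for X in ([.531,.172,.083],[.531,.172,.054],r.read_state()["ee_pos"]): print(proj(c,X))
np.save("w1.npy",c["extrinsics"])
E
```

```text
t 2.25 [0.4996 0.1634 0.2505] yaw 58.41 f [-0.9 -1.9 -0.3] w 0.0870 q [ 0.37  0.18 -0.86  1.64  0.14  1.38 -1.06]
[0.0238 0.0222 0.0005] [-0.0005 -0.0009  0.0072]
[[ 0.853  0.506  0.131  0.535]
 [-0.523  0.825  0.214  0.222]
 [ 0.    -0.251  0.968  0.413]
 [ 0.     0.     0.     1.   ]]
[304.90645601 171.67374968]
[303.06739207 168.00006918]
[284.37647523 264.68835955]
```

View pics/w1.png

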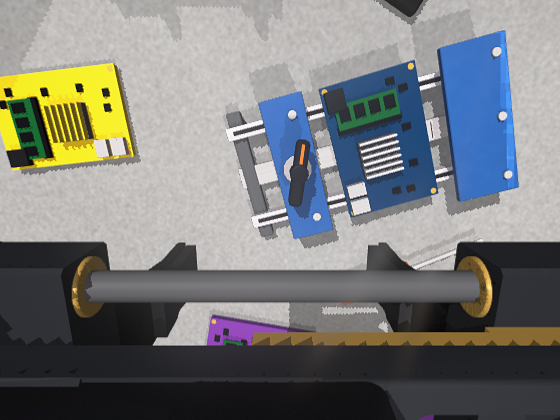

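The wrist view shows the knob bar centre near (299,172) with ends at about (302,142) and (296,206). Jaw screws are at (292,115) and (317,217), and lip edge corners at (438,47) and (457,201). I'll take a second view from lower, above the knob.

Emit:
step_arm(increments=[[[0.012,0.011,0.03],[0,0,0]],[[0.024,0.022,0.06],[0,0,0]],[[0.024,0.022,0.06],[0,0,0]]])

```text
time: 2.6
ee_pos: [0.5301, 0.1678, 0.1865]
eef_rot: [0.874, 0.486, -0.003, -0.001]
ft_force: [-0.3, -0.8, -0.9]
width: 0.087
```

```bash
python3 - <<'E'
from bench import r
from h import *
plan(r,[(.531,.172,.25,58)])
c=r.camera("wrist"); cv2.imwrite("pics/w2.png",c["pixels"])
np.save("w2.npy",c["extrinsics"])
E
```

```text
t 2.60 [0.5301 0.1678 0.1865] yaw 58.19 f [-0.3 -0.8 -0.9] w 0.0870 q [ 0.31  0.31 -0.84  1.66  0.24  1.28 -1.12]
[ 0.0038 -0.0017 -0.0635] [-0.0042  0.0045  0.0033]
```

View pics/w2.png

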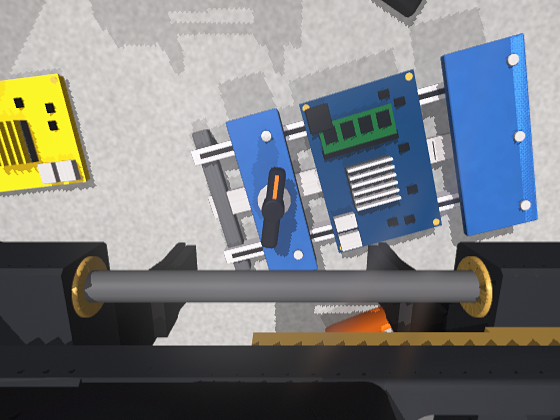

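Here the bar runs from about (277,170) to (269,247), and the jaw screws are at (266,136) and (298,255). I'll refine on enlarged crops.

```bash
python3 - <<'E'
import cv2,numpy as np
a=cv2.imread("pics/w1.png")[85:250,245:345]; b=cv2.imread("pics/w2.png")[100:280,215:325]
a=cv2.resize(a,None,fx=3.5,fy=3.5,interpolation=cv2.INTER_CUBIC);b=cv2.resize(b,None,fx=3.3,fy=3.3,interpolation=cv2.INTER_CUBIC)
o=np.zeros((600,780,3),np.uint8);o[:a.shape[0],:a.shape[1]]=a;o[:b.shape[0],400:400+b.shape[1]]=b
cv2.imwrite("pics/z12.png",o)
for n in("w1","w2"):
    i=cv2.imread(f"pics/{n}.png");h=cv2.cvtColor(i,cv2.COLOR_BGR2HSV)
    m=cv2.inRange(h,(5,150,150),(20,255,255)); N,l,st,ce=cv2.connectedComponentsWithStats(m)
    for k in range(1,N):
        if st[k,4]>15:print(n,"orange",st[k],ce[k])
    m=cv2.inRange(h,(0,0,190),(180,60,255)); N,l,st,ce=cv2.connectedComponentsWithStats(m)
    for k in range(1,N):
        if 40<st[k,4]<200 and ce[k][0]>240:print(n,"white",st[k],ce[k])
E
```

```text
w1 orange [299 144   6  21  65] [301.86153846 153.92307692]
w1 orange [475 259  17  56 232] [485.13793103 286.74137931]
w1 orange [ 78 260   8  15  52] [ 80.65384615 266.71153846]
w1 orange [ 72 298   7  10  40] [ 74.9 302.3]
w1 white [308   0  12   6  47] [313.5106383    2.06382979]
w1 white [342   0  15  18 112] [350.08035714   8.17857143]
w1 white [447   1  12  10  59] [453.62711864   5.10169492]
w1 white [459   0  10  12  53] [463.28301887   5.37735849]
w1 white [476   0  14  10  75] [482.78666667   3.18666667]
w1 white [355   2  13  14 101] [362.31683168   8.99009901]
w1 white [376   2  13  15  65] [382.41538462  10.23076923]
w1 white [418   7  20  14  94] [427.67021277  13.5106383 ]
w1 white [362  13  16  10  68] [370.02941176  17.32352941]
w1 white [391  14  18  29 159] [397.8490566   30.05660377]
w1 white [365  25  10   9  51] [369.60784314  28.50980392]
w1 white [370  30  16  19 101] [378.26732673  40.14851485]
w1 white [398  34  17  29 164] [407.32317073  51.98170732]
w1 white [493  47   8   9  62] [496.41935484  50.98387097]
w1 white [418  73  17   9  73] [425.5890411   76
[... 2619 characters left out ...]
312]
w2 white [355 189  44  15 141] [376.75177305 195.62411348]
w2 white [437 195  16   8  70] [444.24285714 198.        ]
w2 white [357 196  44  15 140] [378.82857143 203.05      ]
w2 white [309 199  13   8  63] [314.85714286 202.36507937]
w2 white [521 200  10  10  74] [525.2972973  204.63513514]
w2 white [439 204  15   8  63] [445.6984127 207.3015873]
w2 white [241 215  16  17 114] [248.07894737 222.15789474]
w2 white [312 225  20   9  91] [321.47252747 228.67032967]
w2 white [314 234  20   8  86] [323.72093023 237.43023256]
w2 white [294 250   9  10  63] [297.79365079 254.50793651]
w2 white [254 260  14  10 102] [260.60784314 264.83333333]
w2 white [314 305  20   9 120] [322.775 308.85 ]
```

View pics/z12.png

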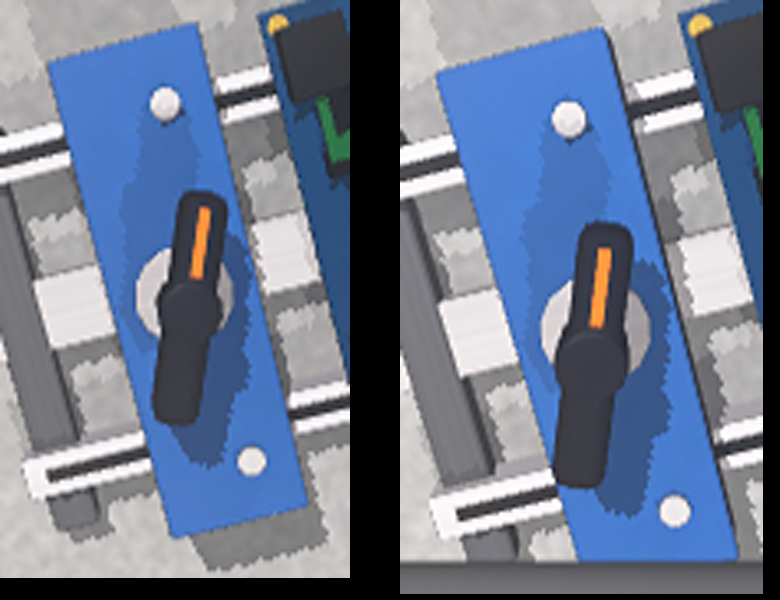

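```bash
python3 - <<'E'
from bench import r
from h import *
c=r.camera("wrist");C1=dict(c,extrinsics=np.load("w1.npy"));C2=dict(c,extrinsics=np.load("w2.npy"))
Z1=lambda x,y:(245+(x+.5)/3.5-.5,85+(y+.5)/3.5-.5)
Z2=lambda x,y:(215+(x-399.5)/3.3-.5,100+(y+.5)/3.3-.5)
P={"js+":((291.6,113.9),(265.6,135.5)),"js-":((316.4,216.3),(297.8,254.5)),"ls+":((496.4,51),(513.1,58.9)),"ls0":((502.4,115.2),(519.3,135.8)),"ls-":((507.9,174.1),(525.3,204.6)),
"orange":((301.9,153.9),(275.4,186.4)),"hub":(Z1(190,307),Z2(592,361)),
"e1":(Z1(206,193),Z2(610,225)),"e2":(Z1(176,423),Z2(577,486)),
"lipE+":((437.5,47.5),(443,57)),"lipE-":((457.5,201),(463.5,235))}
for k,(a,b) in P.items():
    x,e=tri([ray(C1,a),ray(C2,b)]); z=.056 if k[0]=='j' else .052 if k[0]=='l' else .094
    print(k,np.round(x*1e3,1),"%.1f"%(e[0]*1e3),np.round(plane(C1,a,z)*1e3,1),np.round(plane(C2,b,z)*1e3,1))
E
```

```text
js+ [548.8 225.1  57.8] 0.1 [548.9 225.2  56. ] [548.7 225.   56. ]
js- [516.8 119.7  56.7] 0.1 [516.7 119.6  56. ] [516.7 119.4  56. ]
ls+ [748.  171.7  54.9] 0.0 [749.7 171.3  52. ] [749.7 171.1  52. ]
ls0 [730.3 112.4  54.2] 0.1 [731.6 111.8  52. ] [731.4 111.6  52. ]
ls- [713.3  52.4  52.4] 0.0 [713.5  52.2  52. ] [713.5  52.1  52. ]
orange [537.1 189.3  93.4] 0.1 [537.1 189.3  94. ] [537.1 189.5  94. ]
hub [526.1 175.9  95. ] 0.3 [526. 176.  94.] [526.1 175.5  94. ]
e1 [545.3 198.7  79.4] 0.1 [544.9 199.6  94. ] [546.4 200.3  94. ]
e2 [506.1 150.3  92. ] 0.2 [506.4 150.6  94. ] [506.5 151.1  94. ]
lipE+ [674.2 207.1 112.9] 0.3 [702.1 204.2  52. ] [702.6 202.   52. ]
lipE- [657.9  49.7  44. ] 0.5 [655.7  53.2  52. ] [655.   54.7  52. ]
```

```bash
python3 - <<'E'
from bench import r
from h import *
plan(r,[(.526,.1755,.12,51.4),(.526,.1755,.066,51.4)])
E
```

```text
t 2.70 [0.5305 0.1693 0.1905] yaw 58.26 f [-0.1 -0.   0.3] w 0.0871 q [ 0.31  0.31 -0.84  1.65  0.24  1.29 -1.12]
[ 0.003  -0.007   0.0705] [-0.0009  0.0011  0.1197]
[ 0.0031 -0.007   0.1245] [-0.0009  0.0011  0.1197]
```

Emit:
step_arm(increments=[[[0.003,-0.007,0.035],[0,0,0.12]],[[0.003,-0.007,0.07],[0,0,0.12]],[[0.003,-0.007,0.1],[0,0,0.12]],[[0.003,-0.007,0.124],[0,0,0.12]],[[0.003,-0.007,0.124],[0,0,0.12]]])

```text
time: 3.2
ee_pos: [0.5247, 0.1741, 0.0656]
eef_rot: [0.901, 0.433, -0.002, -0.0]
ft_force: [-0.6, -0.4, 0.3]
width: 0.0871
```

```bash
python3 - <<'E'
from bench import r
from h import *
plan(r,[(.526,.1755,.066,51.4)])
c=r.camera("wrist"); cv2.imwrite("pics/w3.png",c["pixels"])
E
```

```text
t 3.20 [0.5247 0.1741 0.0656] yaw 51.34 f [-0.6 -0.4  0.3] w 0.0871 q [ 0.24  0.43 -0.77  1.79  0.34  1.06 -1.33]
[ 0.0019  0.0001 -0.0004] [-0.0019  0.0038 -0.001 ]
```

View pics/w3.png

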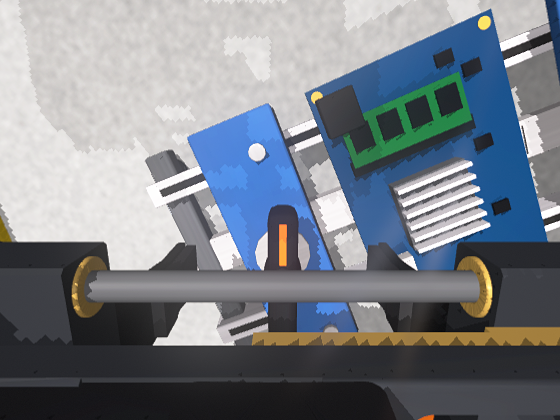

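The bar appears vertical at column 283, midway between the fingers, so I'll close on it.

Emit:
step_arm(increments=[[[0.002,0,0],[0,0,0]],[[0.002,0,0],[0,0,0]],[[0.002,0,0],[0,0,0]],[[0.002,0,0],[0,0,0]],[[0.002,0,0],[0,0,0]]], hand=1, grip_force=25)

```text
time: 3.75
ee_pos: [0.5271, 0.1764, 0.0677]
eef_rot: [0.901, 0.433, -0.001, 0.0]
ft_force: [-0.6, 1.0, 0.6]
width: 0.0551
```

```bash
python3 - <<'E'
from bench import r
from h import *
plan(r,[(.526,.1755,.066,51.4)])
E
```

```text
t 3.75 [0.5271 0.1764 0.0677] yaw 51.35 f [-0.6  1.   0.6] w 0.0551 q [ 0.24  0.44 -0.77  1.78  0.34  1.06 -1.33]
[-0.0014 -0.0004  0.0017] [-0.0004  0.0014 -0.0009]
```

Emit:
step_arm(increments=[[[-0.001,0,0.001],[0,0,0]],[[-0.001,0,0.001],[0,0,0]],[[-0.001,0,0.001],[0,0,0]],[[-0.001,0,0.001],[0,0,0]],[[-0.001,0,0.001],[0,0,0]]])

```text
time: 4.25
ee_pos: [0.5265, 0.1756, 0.0668]
eef_rot: [0.901, 0.433, -0.001, 0.0]
ft_force: [0.9, -0.5, -0.9]
width: 0.015
```

Emit:
step_arm(increments=[[[0,0,0],[0,0,0]],[[0,0,0],[0,0,0]],[[0,0,0],[0,0,0]],[[0,0,0],[0,0,0]]])

```text
time: 4.65
ee_pos: [0.5265, 0.1756, 0.0667]
eef_rot: [0.901, 0.433, -0.001, 0.0]
ft_force: [0.1, 0.7, -0.0]
width: 0.0128
```

Gripped at 12.8 mm with no side load. Positive turn about tool z, which points down, is clockwise from above.

Emit:
step_arm(increments=[[[0,0,0],[0,0,0.09]],[[0,0,0],[0,0,0.18]],[[0,0,0],[0,0,0.27]],[[0,0,0],[0,0,0.36]],[[0,0,0],[0,0,0.45]]])

```text
time: 5.15
ee_pos: [0.5268, 0.1752, 0.0667]
eef_rot: [0.976, 0.22, -0.001, 0.001]
ft_force: [1.3, -1.0, -1.3]
width: 0.013
```

```bash
python3 - <<'E'
from bench import r
from h import *
plan(r,[(.526,.1755,.066,0)]);print(r.read_state()["torque"])
E
```

```text
t 5.15 [0.5268 0.1752 0.0667] yaw 25.36 f [ 1.3 -1.  -1.3] w 0.0130 q [ 0.17  0.41 -0.69  1.79  0.3   1.05 -1.75]
[-0.0006 -0.0006  0.0007] [0.001  0.001  0.4426]
[-0.32060193 -0.38412818  0.23459788]
```

Emit:
step_arm(increments=[[[0,0,0],[0,0,0.09]],[[0,0,0],[0,0,0.18]],[[0,0,0],[0,0,0.27]],[[0,0,0],[0,0,0.36]],[[0,0,0],[0,0,0.45]]])

```text
time: 5.65
ee_pos: [0.5269, 0.1747, 0.0667]
eef_rot: [1.0, -0.006, -0.0, 0.001]
ft_force: [1.0, -1.7, 0.0]
width: 0.0129
```

Emit:
step_arm(increments=[[[0,0,0],[0,0,0]],[[0,0,0],[0,0,0]]])

```text
time: 5.85
ee_pos: [0.5269, 0.1747, 0.0667]
eef_rot: [1.0, -0.004, -0.0, 0.001]
ft_force: [0.2, -0.5, 0.4]
width: 0.0124
```

```bash
python3 - <<'E'
from bench import r
from h import *
plan(r,[(.526,.1755,.066,0)]);print(r.read_state()["torque"])
E
```

```text
t 5.85 [0.5269 0.1747 0.0667] yaw -0.50 f [ 0.2 -0.5  0.4] w 0.0124 q [ 0.11  0.39 -0.61  1.79  0.26  1.04 -2.18]
[-0.0009 -0.0008  0.0007] [ 0.0021  0.0006 -0.0087]
[-0.1519828   0.02494004 -0.15203684]
```

Knob is at about 1.0 rad with the jaw free. Releasing and rising.

Emit:
step_arm(increments=[[[0,0,0],[0,0,0]],[[0,0,0],[0,0,0]],[[0,0,0],[0,0,0]],[[0,0,-0.03],[0,0,0]],[[0,0,-0.07],[0,0,0]]], hand=-0.3)

```text
time: 6.35
ee_pos: [0.5256, 0.1744, 0.1358]
eef_rot: [1.0, -0.004, -0.002, 0.001]
ft_force: [1.2, 0.1, 0.7]
width: 0.0449
```

```bash
python3 - <<'E'
from bench import r
from h import *
plan(r,[(.479,.2265,.14,73)])
E
```

```text
t 6.35 [0.5256 0.1744 0.1358] yaw -0.46 f [1.2 0.1 0.7] w 0.0449 q [ 0.14  0.31 -0.63  1.73  0.2   1.17 -2.13]
[-0.047  -0.0517 -0.0041] [-6.000e-04  5.800e-03 -1.282e+00]
```

Emit:
step_arm(increments=[[[-0.01,-0.01,-0.004],[0,0,-0.14]],[[-0.02,-0.02,-0.004],[0,0,-0.28]],[[-0.03,-0.03,-0.004],[0,0,-0.42]],[[-0.04,-0.04,-0.004],[0,0,-0.56]],[[-0.047,-0.052,-0.004],[0,0,-0.7]]], hand=1)

```text
time: 6.85
ee_pos: [0.4785, 0.227, 0.1399]
eef_rot: [0.94, 0.342, -0.003, 0.001]
ft_force: [0.2, -0.6, 0.3]
width: 0.0208
```

Emit:
step_arm(increments=[[[0,0,0],[0,0,-0.14]],[[0,0,0],[0,0,-0.28]],[[0,0,0],[0,0,-0.42]],[[0,0,0],[0,0,-0.56]],[[0,0,0],[0,0,-0.58]]])

```text
time: 7.35
ee_pos: [0.4785, 0.227, 0.1399]
eef_rot: [0.802, 0.598, -0.003, -0.0]
ft_force: [0.4, -0.4, -0.1]
width: 0.0006
```

```bash
python3 - <<'E'
from bench import r
from h import *
plan(r,[(.479,.2265,.04,73)])
c=r.camera("wrist"); cv2.imwrite("pics/w4.png",c["pixels"])
c=r.camera("top"); cv2.imwrite("pics/t4.png",cv2.resize(c["pixels"][120:250,135:305],None,fx=4.5,fy=4.5,interpolation=cv2.INTER_CUBIC))
E
```

```text
t 7.35 [0.4785 0.227  0.1399] yaw 73.43 f [ 0.4 -0.4 -0.1] w 0.0006 q [ 0.23  0.31 -0.87  1.78  0.25  1.18 -1.01]
[0.0001 0.001  0.0999] [-0.0036  0.0041  0.0075]
```

View pics/w4.png

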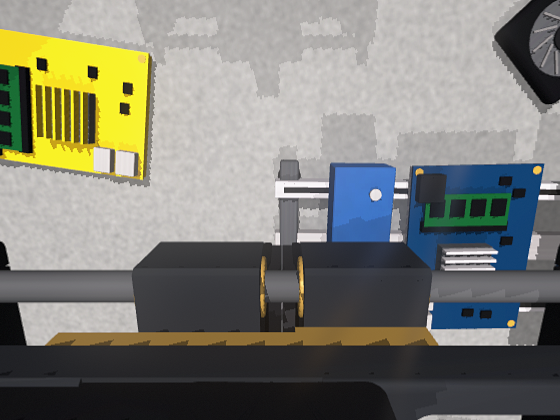

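Jaw edges are vertical in this view, so the tool is aligned with the holder. The rail-end crossbar at (288,200) lies low under the rails. Descending behind the jaw.

Emit:
step_arm(increments=[[[0,0,0.04],[0,0.004,0.007]],[[0,0,0.075],[0,0.004,0.007]],[[0,0,0.098],[0,0.004,0.007]],[[0,0,0.098],[0,0.004,0.007]],[[0,0,0.098],[0,0.004,0.007]]], grip_force=40)

```text
time: 7.95
ee_pos: [0.4782, 0.2271, 0.0426]
eef_rot: [0.806, 0.592, -0.001, -0.002]
ft_force: [-0.3, -0.0, 0.2]
width: 0.0003
```

```bash
python3 - <<'E'
from bench import r
from h import *
plan(r,[(.479,.2265,.042,73)])
c=r.camera("scene"); cv2.imwrite("pics/s5.png",cv2.resize(c["pixels"][205:345,260:440],None,fx=4,fy=4,interpolation=cv2.INTER_CUBIC))
E
```

```text
t 7.95 [0.4782 0.2271 0.0426] yaw 72.59 f [-0.3 -0.   0.2] w 0.0003 q [ 0.17  0.43 -0.81  1.87  0.36  1.   -1.11]
[-0.0003  0.001   0.0006] [-0.0037 -0.0002 -0.0071]
```

View pics/s5.png

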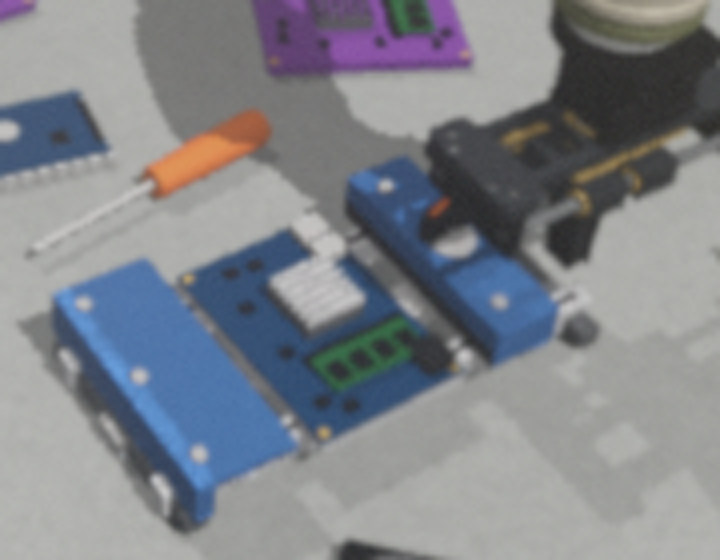

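The fingers are behind the jaw's back face, clear of the bar and rails. I'll advance along tool +y, the slide direction.

Emit:
step_arm(increments=[[[0,0.005,0],[0,0,0]],[[0,0.01,0],[0,0,0]],[[0,0.015,0],[0,0,0]],[[0,0.02,0],[0,0,0]],[[0,0.024,0],[0,0,0]]])

```text
time: 8.5
ee_pos: [0.5022, 0.2198, 0.0433]
eef_rot: [0.806, 0.592, -0.0, -0.001]
ft_force: [0.1, 0.2, -0.4]
width: 0.0004
```

Emit:
step_arm(increments=[[[0,0.002,0],[0,0,0]],[[0,0.004,0],[0,0,0]],[[0,0.006,0],[0,0,0]],[[0,0.008,0],[0,0,0]],[[0,0.01,0],[0,0,0]]])

```text
time: 9.0
ee_pos: [0.5107, 0.2172, 0.0431]
eef_rot: [0.806, 0.592, -0.001, -0.002]
ft_force: [-6.4, 0.5, 3.5]
width: 0.0008
```

Emit:
step_arm(increments=[[[0,0.002,0],[0,0,0]],[[0,0.004,0],[0,0,0]],[[0,0.006,0],[0,0,0]],[[0,0.008,0],[0,0,0]],[[0,0.01,0],[0,0,0]]])

```text
time: 9.5
ee_pos: [0.5193, 0.2146, 0.0429]
eef_rot: [0.805, 0.593, -0.002, -0.002]
ft_force: [-5.1, 0.2, 2.8]
width: 0.0002
```

Emit:
step_arm(increments=[[[0,0.002,0],[0,0,0]],[[0,0.004,0],[0,0,0]],[[0,0.006,0],[0,0,0]],[[0,0.007,0],[0,0,0]],[[0,0.008,0],[0,0,0]]])

```text
time: 10.0
ee_pos: [0.526, 0.2127, 0.0428]
eef_rot: [0.805, 0.593, -0.002, -0.003]
ft_force: [-6.2, -0.6, 3.7]
width: 0.0007
```

```bash
python3 - <<'E'
from bench import r
from h import *
plan(r,[(.479,.2265,.042,73)])
c=r.camera("wrist"); cv2.imwrite("pics/w6.png",c["pixels"])
c=r.camera("scene"); cv2.imwrite("pics/s6.png",cv2.resize(c["pixels"][205:345,260:440],None,fx=4,fy=4,interpolation=cv2.INTER_CUBIC))
E
```

```text
t 10.00 [0.526  0.2127 0.0428] yaw 72.73 f [-6.2 -0.6  3.7] w 0.0007 q [ 0.17  0.5  -0.78  1.77  0.4   1.04 -1.05]
[-0.0007 -0.049   0.0012] [-0.0071  0.0009 -0.0047]
```

View pics/w6.png

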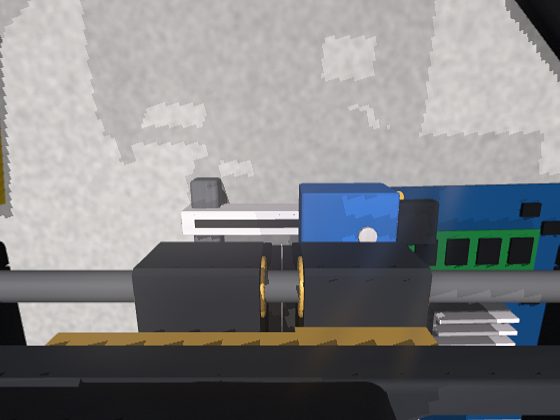

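View pics/s6.png

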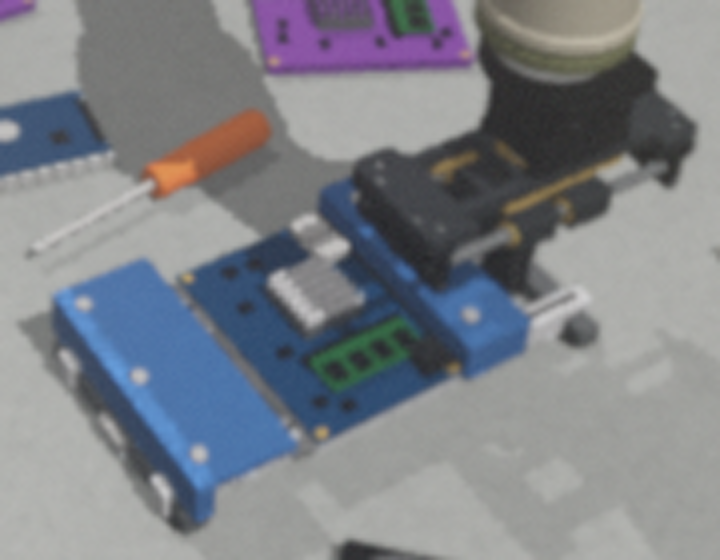

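The jaw has just reached the board: the scene crop shows no gap at (440,350), and the leading edge is still about 28 mm short of the lip. Continuing.

Emit:
step_arm(increments=[[[0,0.004,0],[0,0,0]],[[0,0.006,0],[0,0,0]],[[0,0.008,0],[0,0,0]],[[0,0.01,0],[0,0,0]],[[0,0.012,0],[0,0,0]]])

```text
time: 10.6
ee_pos: [0.5365, 0.2096, 0.0427]
eef_rot: [0.805, 0.593, -0.003, -0.003]
ft_force: [-7.6, 1.5, 5.0]
width: 0.0001
```

Emit:
step_arm(increments=[[[0,0.003,0],[0,0,0]],[[0,0.005,0],[0,0,0]],[[0,0.007,0],[0,0,0]],[[0,0.009,0],[0,0,0]],[[0,0.011,0],[0,0,0]]])

```text
time: 11.1
ee_pos: [0.546, 0.2067, 0.0426]
eef_rot: [0.805, 0.594, -0.004, -0.003]
ft_force: [-7.5, -0.4, 5.5]
width: 0.0006
```

```bash
python3 - <<'E'
from bench import r
from h import *
plan(r,[(.479,.2265,.042,73)])
c=r.camera("scene"); cv2.imwrite("pics/s7.png",cv2.resize(c["pixels"][205:345,260:440],None,fx=4,fy=4,interpolation=cv2.INTER_CUBIC))
E
```

```text
t 11.10 [0.546  0.2067 0.0426] yaw 72.83 f [-7.5 -0.4  5.5] w 0.0006 q [ 0.17  0.54 -0.76  1.72  0.41  1.06 -1.03]
[-0.0009 -0.0698  0.0013] [-0.0103  0.0022 -0.003 ]
```

View pics/s7.png

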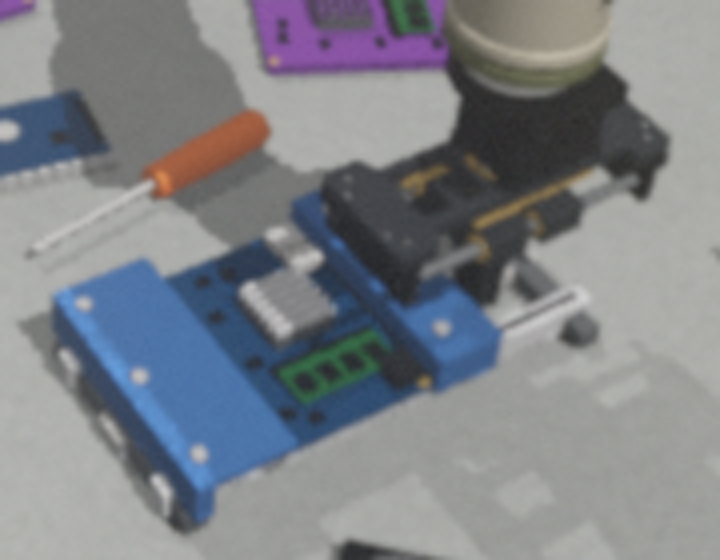

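Board is now square and its leading edge is reaching the lip. The baseline sliding force is about 7 N. Now fine steps, watching the force.

Emit:
step_arm(increments=[[[0,0.003,0],[0,0,0]],[[0,0.004,0],[0,0,0]],[[0,0.005,0],[0,0,0]],[[0,0.006,0],[0,0,0]]])

```text
time: 11.55
ee_pos: [0.5511, 0.2053, 0.0425]
eef_rot: [0.805, 0.594, -0.005, -0.004]
ft_force: [-7.1, 0.6, 5.3]
width: 0.0007
```

Emit:
step_arm(increments=[[[0,0.002,0],[0,0,0]],[[0,0.003,0],[0,0,0]],[[0,0.004,0],[0,0,0]]])

```text
time: 11.85
ee_pos: [0.5539, 0.2045, 0.0424]
eef_rot: [0.804, 0.594, -0.005, -0.004]
ft_force: [-7.5, -0.3, 5.7]
width: 0.0007
```

Emit:
step_arm(increments=[[[0,0.003,0],[0,0,0]],[[0,0.004,0],[0,0,0]]])

```text
time: 12.05
ee_pos: [0.5568, 0.2037, 0.0423]
eef_rot: [0.804, 0.594, -0.006, -0.005]
ft_force: [-7.4, 0.1, 5.4]
width: 0.0005
```

Emit:
step_arm(increments=[[[0,0.003,0],[0,0,0]],[[0,0.004,0],[0,0,0]]])

```text
time: 12.25
ee_pos: [0.5596, 0.2029, 0.0422]
eef_rot: [0.804, 0.595, -0.007, -0.005]
ft_force: [-9.1, -0.1, 7.4]
width: 0.0003
```

Emit:
step_arm(increments=[[[0,0.003,0],[0,0,0]],[[0,0.004,0],[0,0,0]]])

```text
time: 12.45
ee_pos: [0.5613, 0.2025, 0.0421]
eef_rot: [0.804, 0.595, -0.009, -0.006]
ft_force: [-14.2, -0.8, 10.5]
width: -0.0001
```

The force has risen from about 7.5 to 14 N, so the cushion is engaged. One small nudge and a hold.

Emit:
step_arm(increments=[[[0,0.004,0],[0,0,0]],[[0,0.004,0],[0,0,0]],[[0,0.004,0],[0,0,0]],[[0,0.004,0],[0,0,0]],[[0,0.004,0],[0,0,0]]])

```text
time: 12.95
ee_pos: [0.5625, 0.2022, 0.042]
eef_rot: [0.803, 0.596, -0.011, -0.008]
ft_force: [-14.8, 0.4, 9.3]
width: 0.0006
```

```bash
python3 - <<'E'
from bench import r
from h import *
plan(r,[(.479,.2265,.042,73)])
print(r.read_state()["torque"])
E
```

```text
t 12.95 [0.5625 0.2022 0.042 ] yaw 73.15 f [-14.8   0.4   9.3] w 0.0006 q [ 0.17  0.57 -0.75  1.67  0.42  1.1  -1.  ]
[-0.0009 -0.0869  0.0021] [-0.0248  0.0083  0.0026]
[-0.0630023   2.97252426 -0.06606638]
```

Steady at about 14 N in total, which is roughly 8 N on the board after drag, and held over 0.5 s. Backing off gently, then up.

Emit:
step_arm(increments=[[[0,-0.003,0],[0,0,0]],[[0,-0.01,0],[0,0,0]],[[0,-0.02,0],[-0.024,0.008,0]],[[0,-0.02,-0.04],[-0.024,0.008,0]],[[0,-0.02,-0.08],[-0.024,0.008,0]]])

```text
time: 13.45
ee_pos: [0.5443, 0.2079, 0.1226]
eef_rot: [0.803, 0.596, -0.001, -0.0]
ft_force: [0.9, -0.1, 0.9]
width: 0.0004
```

```bash
python3 - <<'E'
from bench import r
from h import *
plan(r,[(.55,.15,.2,45)])
c=r.camera("scene"); cv2.imwrite("pics/s8.png",cv2.resize(c["pixels"][205:345,260:440],None,fx=4,fy=4,interpolation=cv2.INTER_CUBIC))
E
```

```text
t 13.45 [0.5443 0.2079 0.1226] yaw 73.19 f [ 0.9 -0.1  0.9] w 0.0004 q [ 0.21  0.44 -0.81  1.66  0.34  1.19 -0.98]
[-0.0538  0.022  -0.0774] [-0.0018  0.0019  0.492 ]
```

View pics/s8.png

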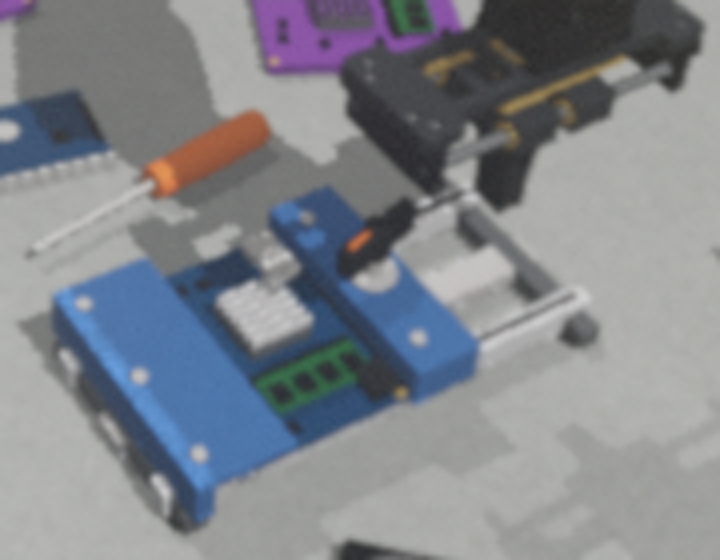

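The board is under the lip and the jaw is flush against it. Turning back and looking for the knob's new place.

Emit:
step_arm(increments=[[[-0.01,0.002,-0.02],[0,0,0.14]],[[-0.02,0.005,-0.04],[0,0,0.28]],[[-0.03,0.01,-0.06],[0,0,0.42]],[[-0.04,0.015,-0.065],[0,0,0.56]],[[-0.041,0.018,-0.065],[0,0,0.7]]], hand=-0.3)

```text
time: 14.0
ee_pos: [0.5538, 0.1637, 0.1963]
eef_rot: [0.96, 0.281, 0.005, 0.0]
ft_force: [-0.0, -0.8, 0.1]
width: 0.0328
```

Emit:
step_arm(increments=[[[0,0,0],[0,0,0.14]],[[0,0,0],[0,0,0.28]],[[0,0,0],[0,0,0.42]],[[0,0,0],[0,0,0.56]],[[0,0,0],[0,0,0.58]]])

```text
time: 14.5
ee_pos: [0.5539, 0.1636, 0.1963]
eef_rot: [1.0, -0.007, 0.005, -0.001]
ft_force: [-0.3, 0.1, 0.0]
width: 0.056
```

```bash
python3 - <<'E'
from bench import r
from h import *
plan(r,[(.535,.163,.19,-.5)])
c=r.camera("wrist"); cv2.imwrite("pics/w9.png",c["pixels"]);np.save("w9.npy",c["extrinsics"])
E
```

```text
t 14.50 [0.5539 0.1636 0.1963] yaw -0.79 f [-0.3  0.1  0. ] w 0.0560 q [ 0.15  0.3  -0.62  1.61  0.18  1.28 -2.09]
[-0.0189  0.0009  0.0061] [-0.0018 -0.0106 -0.0051]
```

View pics/w9.png

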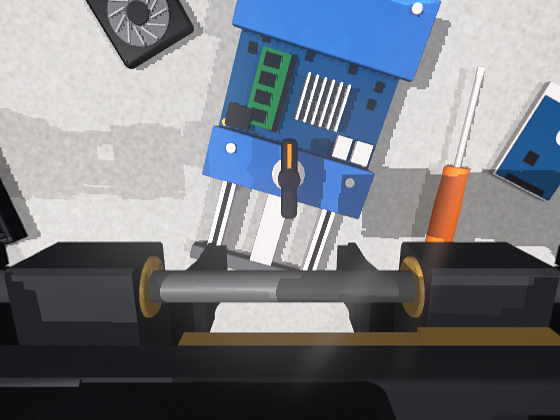

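Knob bar from (290,140) to (289,217), hub near (288,178). Casting to the measured bar-top height, with a second look lower.

```bash
python3 - <<'E'
from bench import r
from h import *
c=r.camera("wrist")
i=c["pixels"];z=cv2.resize(i[120:235,195:385],None,fx=4,fy=4,interpolation=cv2.INTER_CUBIC);cv2.imwrite("pics/z9.png",z)
for p in((290,141),(289,216.5),(288.8,178.5)):print(np.round(plane(c,p,.094)*1e3,1))
for p in((231,148),(350,183)):print(np.round(plane(c,p,.057)*1e3,1))
E
```

```text
[610.4 156.6  94. ]
[550.9 157.6  94. ]
[581.6 157.7  94. ]
[603.6 207.4  57. ]
[571.8 102.1  57. ]
```

View pics/z9.png

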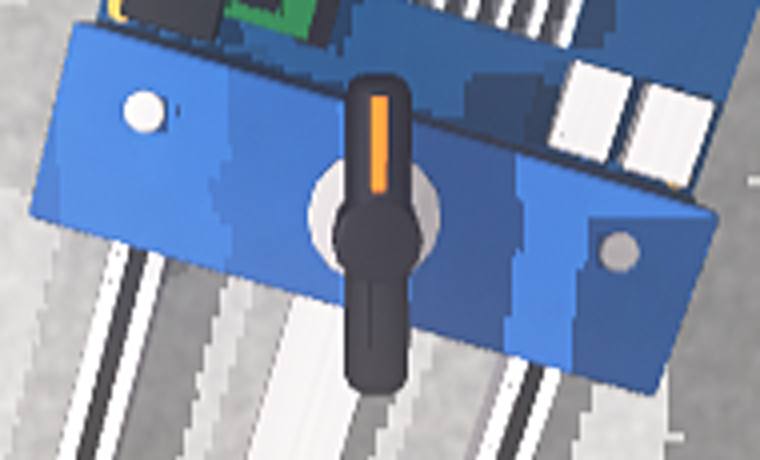

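Hub is at (581.6,157.7) and screw shift gives (581,157.9), which agree. Jaw travel is 57 mm. Descending on the knob.

```bash
python3 - <<'E'
from bench import r
from h import *
plan(r,[(.5817,.158,.066,-.7)])
E
```

```text
t 14.60 [0.5538 0.1637 0.1963] yaw -0.44 f [ 0.4 -0.2 -0.2] w 0.0562 q [ 0.15  0.3  -0.63  1.61  0.18  1.28 -2.08]
[0.0266 0.0057 0.1306] [-0.0018 -0.0102  0.0045]
```

Emit:
step_arm(increments=[[[0.02,0.005,0.04],[-0.002,-0.01,0.004]],[[0.027,0.006,0.07],[-0.002,-0.01,0.004]],[[0.027,0.006,0.1],[-0.002,-0.01,0.004]],[[0.027,0.006,0.13],[-0.002,-0.01,0.004]],[[0.027,0.006,0.13],[-0.002,-0.01,0.004]]])

```text
time: 15.1
ee_pos: [0.5796, 0.1567, 0.0625]
eef_rot: [1.0, -0.004, -0.003, 0.001]
ft_force: [-1.0, 0.4, -0.2]
width: 0.0567
```

```bash
python3 - <<'E'
from bench import r
from h import *
plan(r,[(.5817,.158,.066,-.7)])
c=r.camera("wrist"); cv2.imwrite("pics/w10.png",c["pixels"])
E
```

```text
t 15.10 [0.5796 0.1567 0.0625] yaw -0.49 f [-1.   0.4 -0.2] w 0.0567 q [ 0.12  0.49 -0.58  1.67  0.29  1.08 -2.13]
[ 0.0021 -0.0013 -0.0035] [0.0017 0.0063 0.0036]
```

View pics/w10.png

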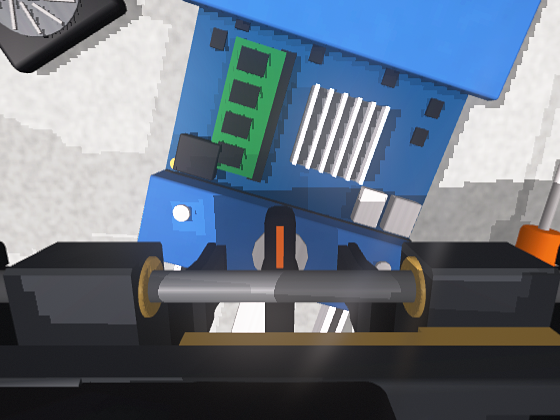

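The bar (column 280) is centred between the fingers at (215) and (345). Correcting 2 mm and closing.

Emit:
step_arm(increments=[[[0.002,-0.001,-0.003],[0.002,0.006,0]],[[0.002,-0.001,-0.003],[0.002,0.006,0]]])

```text
time: 15.35
ee_pos: [0.5843, 0.1589, 0.0706]
eef_rot: [1.0, -0.004, 0.003, -0.001]
ft_force: [-0.1, 0.5, -0.3]
width: 0.0566
```

Emit:
step_arm(increments=[[[0,0,0],[0,0,0]],[[0,0,0],[0,0,0]],[[0,0,0],[0,0,0]],[[0,0,0],[0,0,0]],[[0,0,0],[0,0,0]]], hand=1, grip_force=20)

```text
time: 15.85
ee_pos: [0.5843, 0.1589, 0.0706]
eef_rot: [1.0, -0.004, 0.003, -0.001]
ft_force: [-0.3, -0.8, -0.1]
width: 0.0245
```

Emit:
step_arm(increments=[[[0,0,0],[0,0,0]],[[0,0,0],[0,0,0]],[[0,0,0],[0,0,0]],[[0,0,0],[0,0,0]]])

```text
time: 16.25
ee_pos: [0.584, 0.1579, 0.0705]
eef_rot: [1.0, -0.005, 0.003, -0.0]
ft_force: [-3.0, -5.0, 4.3]
width: 0.0129
```

```bash
python3 - <<'E'
from bench import r
from h import *
plan(r,[(.5817,.158,.066,-.7)])
E
```

```text
t 16.25 [0.584  0.1579 0.0705] yaw -0.52 f [-3.  -5.   4.3] w 0.0129 q [ 0.12  0.48 -0.58  1.66  0.29  1.08 -2.13]
[-0.0023 -0.0001  0.0044] [-0.0009 -0.0054  0.0032]
```

Gripped at 12.9 mm, about 2 mm forward of the knob axis. I'll turn counter-clockwise with the TCP following an arc about the axis, with a slight forward bias so the jaw doesn't back off.

Emit:
step_arm(increments=[[[0.0005,0,0],[0,0,-0.09]],[[0.001,-0.0001,0],[0,0,-0.18]],[[0.0009,-0.0003,0],[0,0,-0.27]],[[0.0008,-0.0005,0],[0,0,-0.36]],[[0.0007,-0.0007,0],[0,0,-0.45]]])

```text
time: 16.75
ee_pos: [0.5838, 0.1591, 0.0704]
eef_rot: [0.975, 0.221, 0.002, -0.0]
ft_force: [-5.6, -0.8, 3.6]
width: 0.0129
```

```bash
python3 - <<'E'
from bench import r
from h import *
plan(r,[(.5817+.0023*np.cos(.95)+.001,.158+.0023*np.sin(.95)-.0003,.0705,54)]);print(r.read_state()["torque"])
E
```

```text
t 16.75 [0.5838 0.1591 0.0704] yaw 25.50 f [-5.6 -0.8  3.6] w 0.0129 q [ 0.18  0.5  -0.66  1.66  0.34  1.1  -1.71]
[ 0.0004 -0.0003 -0.0001] [ 0.0016 -0.0036 -0.4974]
[-0.14941849  1.20872517 -0.23939076]
```

Emit:
step_arm(increments=[[[0.0009,0.0007,0],[0,0,-0.09]],[[0.0009,0.0005,0],[0,0,-0.18]],[[0.0006,0.0002,0],[0,0,-0.27]],[[0.0003,-0.0002,0],[0,0,-0.36]],[[0.0003,-0.0003,0],[0,0,-0.45]]])

```text
time: 17.25
ee_pos: [0.583, 0.1603, 0.0705]
eef_rot: [0.901, 0.435, 0.001, -0.0]
ft_force: [-6.2, -2.0, 5.1]
width: 0.013
```

Emit:
step_arm(increments=[[[0,0,0],[0,0,-0.05]],[[0,0,0],[0,0,-0.07]]])

```text
time: 17.45
ee_pos: [0.5827, 0.1604, 0.0705]
eef_rot: [0.885, 0.466, 0.001, -0.0]
ft_force: [-4.1, -0.7, 2.9]
width: 0.0131
```

```bash
python3 - <<'E'
from bench import r
from h import *
plan(r,[(.583,.1599,.0705,54)]);print(r.read_state()["torque"])
E
```

```text
t 17.45 [0.5827 0.1604 0.0705] yaw 55.60 f [-4.1 -0.7  2.9] w 0.0131 q [ 0.25  0.53 -0.76  1.66  0.4   1.12 -1.22]
[-0.0002  0.0005  0.    ] [ 0.0002 -0.0024  0.0279]
[-0.2921819   0.61172989 -0.20184944]
```

Knob at about 0.05 rad. Releasing and lifting straight up.

Emit:
step_arm(increments=[[[0,0,0],[0,0,0]],[[0,0,0],[0,0,0]],[[0,0,0],[0,0,0]],[[0,0,0],[0,0,0]],[[0,0,0],[0,0,0]]], hand=-0.3)

```text
time: 17.95
ee_pos: [0.5828, 0.1605, 0.0705]
eef_rot: [0.885, 0.466, 0.001, -0.0]
ft_force: [0.3, 0.4, 0.5]
width: 0.0451
```

Emit:
step_arm(increments=[[[0,0,-0.04],[0,0,0]],[[0,0,-0.08],[0,0,0]],[[-0.02,0,-0.12],[0,0,0]],[[-0.04,0,-0.15],[0,0,0]],[[-0.05,0,-0.15],[0,0,0]]])

```text
time: 18.45
ee_pos: [0.5556, 0.1186, 0.2247]
eef_rot: [0.885, 0.466, 0.004, 0.001]
ft_force: [0.8, -0.6, -0.6]
width: 0.0565
```

```bash
python3 - <<'E'
from bench import r
from h import *
plan(r,[(.583,.1599,.0705,54)])
c=r.camera("wrist"); cv2.imwrite("pics/w11.png",c["pixels"])
c=r.camera("scene"); cv2.imwrite("pics/s11.png",cv2.resize(c["pixels"][205:345,260:440],None,fx=4,fy=4,interpolation=cv2.INTER_CUBIC))
E
```

```text
t 18.45 [0.5556 0.1186 0.2247] yaw 55.54 f [ 0.8 -0.6 -0.6] w 0.0565 q [ 0.4   0.3  -0.83  1.59  0.23  1.35 -1.06]
[ 0.0486 -0.0016  0.1545] [ 0.0055 -0.0064  0.0268]
```

View pics/w11.png

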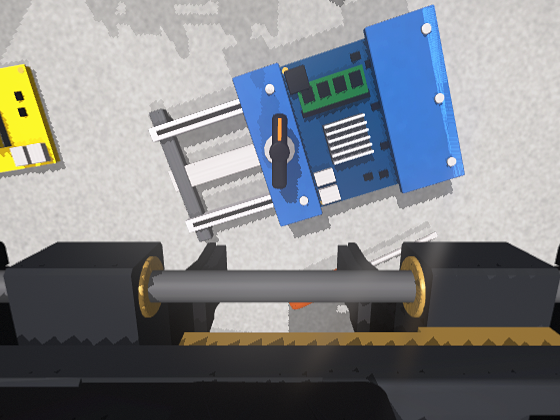

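View pics/s11.png

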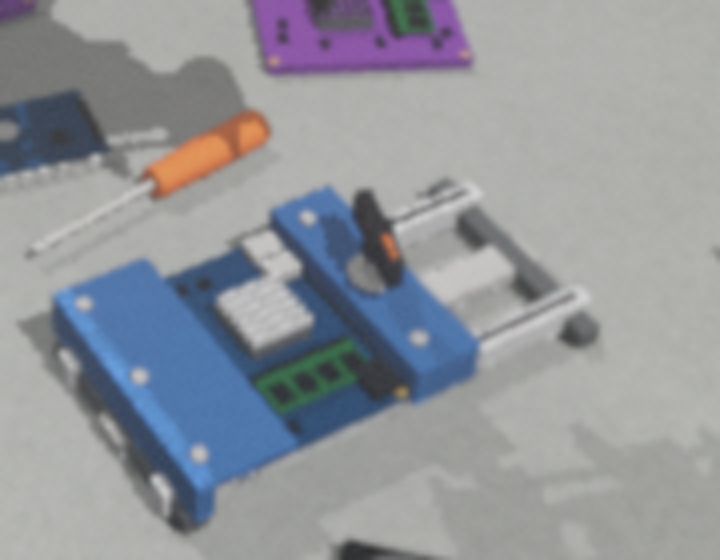

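The knob bar is back across the jaw and the jaw is flush to the square board. Now a numeric check of jaw shift, knob angle and squareness.

```bash
python3 - <<'E'
from bench import r
from h import *
c=r.camera("wrist");h=cv2.cvtColor(c["pixels"],cv2.COLOR_BGR2HSV)
m=cv2.inRange(h,(0,0,190),(180,60,255)); N,l,st,ce=cv2.connectedComponentsWithStats(m)
def near(p):
    k=min((k for k in range(1,N) if 30<st[k,4]<200),key=lambda k:np.hypot(*(ce[k]-p)));return ce[k]
W=[plane(c,near(p),z)*1e3 for p,z in(((270,89),.057),((304,200),.057),((427,28),.053),((451,161),.053))]
print(np.round(W,1)); print("jaw mid",(W[0]+W[1])/2)
yw=lambda d:np.degrees(np.arctan2(-d[0],d[1]));print(yw(W[0]-W[1]),yw(W[2]-W[3]))
b=[plane(c,p,.094)*1e3 for p in((279.5,114),(279,188))];d=b[0]-b[1];a=np.degrees(np.arctan2(d[1],d[0]));print("bar",a,"knob rad",np.radians(75-(a-yw(W[2]-W[3]))))
v=r.camera("wrist")["pixels"][55:225,225:395];cv2.imwrite("pics/z11.png",cv2.resize(v,None,fx=3.5,fy=3.5,interpolation=cv2.INTER_CUBIC))
E
```

```text
[[603.9 208.2  57. ]
 [571.8 102.9  57. ]
 [748.9 171.2  53. ]
 [712.9  52.6  53. ]]
jaw mid [587.84422778 155.54137507  57.        ]
-16.97782737998108 -16.921859112985768
bar 55.0625118284928 knob rad 0.052632656090015655
```

View pics/z11.png

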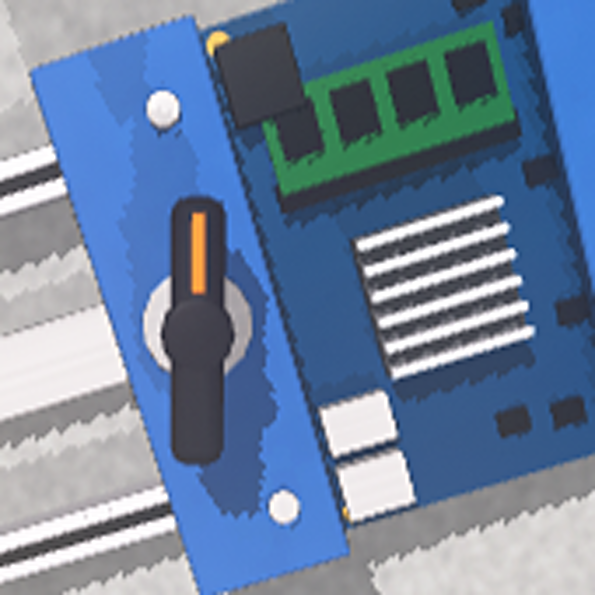

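```bash
python3 - <<'E'
from bench import r
print(r.close_job())
E
```

```text
the job is handed in; nothing more can be done
None
```

The board is gripped in the holder and I've handed the job in at about 18.6 s. No verdict was reported.

**What I did:**
- I found the knob, jaw and lip from the scene, top and wrist views.
- I turned the knob clockwise to about 1.0 rad, then pushed the jaw 57 mm with closed fingers.
- The push force rose from about 7.5 N to a steady 14 N at the stop. That is an estimated 8 N on the board after drag, held for over 0.5 s.
- I then turned the knob back tight with a slight forward bias, released it and lifted clear.

**Last checks:**
- **Knob:** about 0.05 rad by image, and 0.04 rad by the tool's yaw before release.
- **Jaw:** within about 0.1 mm along the slide of where it was before tightening, and flush against the board. Jaw and back jaw agree at −17.0° and −16.9°.
- **Board:** looks square, under the lip and flush to the jaw by eye. I did not measure its tilt or squareness.
- **Bystanders:** nothing that was in view had visibly shifted. I did not measure their positions, and the brush was not in my last views.
- **Arm:** clear of everything at 0.22 m height, reading near-zero force.

**Not measured directly:** the final grip on the board, which I expect to be about 5 N from the jaw's drag.

**Disagreements:** the screws' midpoint was about 7 mm from the knob hub, so I used the hub. My second grip was about 2 mm off the knob axis, which I allowed for in the turn.

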